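# Snap the roof beam into the pavilion model

## Task

Finish the pavilion model on the plywood base: pick up the long round roof beam with the hexagonal end plates and press it straight down into the two spring clips on top of the uprights, so that it snaps fully home in both, with an end plate outside each upright. Once it has snapped in, stop pushing and let go: the model must not be pressed hard.

Things in the scene. Friction and masses are not known exactly. Their poses are not given: they have to be found in the camera images.
- beam: The long roof beam: wooden dowel 18 mm thick with a hexagonal plate (44 mm across flats, 8 mm thick) at each end, 150 mm long in all, 45 to 85 g, dowel level and 22 mm above the table. Origin: middle of the dowel's axis; y runs along it; both ends alike. Grip it at the middle. Two like it lie near, at least 95 mm away centre to centre: one square-ended, one 90 mm long; not to be used.
- pavilion: Fixed model: plywood board 120 x 210 mm (x, y), 8 mm thick; origin: centre of its underside; z up, y along the seated beam. Two uprights 14 mm thick at y = -45 and +45 mm, 76 mm free between them; each has a V rest and a clip of two sprung strips, one each side (x), tips 115 mm above the table, mouth about 36 mm wide. The clips give 12 mm sideways (x). Low blocks and a figure (under 55 mm) on the corners.
- seat (a point): Where the middle of the beam's axis ends: midway between the clips, 80 mm above the table; axes as the pavilion's. Pressed down, the dowel meets the strips 20 mm above the seat; resistance peaks (7 to 18 N in all) 15 mm above and is gone 4 mm above: push to 1 or 2 mm above, then let go. Going deeper meets soft rests (3 N per mm, 8 mm of give, then rigid), which spring back.

How it is judged (in metres and radians):
At the end, for the whole second after the job is handed in: The hexagonal-ended beam sits in both clips at rest: its middle within 4 mm of the seat in height, 6 mm across and 20 mm along the beam, its axis within 0.1 rad of the clips' line (x of beam in the frame of seat between -0.006 and 0.006 m and y of beam in the frame of seat between -0.02 and 0.02 m and z of beam in the frame of seat between -0.004 and 0.004 m and angle between the y axis of beam and the y axis of seat, either way round below 0.1 rad and linear speed of beam below 0.02 m/s); the robot touches nothing.
It fails at once if the beam is pressed hard on the model (over 60 N) (contact force between beam and pavilion above 60 N).
It also fails if it takes over 38 s, if anything falls off the work surface, if the arm or the gripper's body presses on something with over 40 N, if the wrist force passes 120 N, or if a joint passes its speed limit or range.

## Robot

A 6-joint arm with a two-finger parallel gripper is mounted at the origin on the work surface. World frame = base frame: x ahead of the robot, y to its left, z up, the work surface at z = 0. Lengths are in mm, angles in rad, forces in N, time in s.
With the tool pointing down it reaches from about 275 to 775 mm from the base axis. Payload 14.6 kg.
Tool frame: the origin (TCP) lies midway between the tips of the shut fingers; the grasp point (between the pads) lies 19 mm behind it; z points along the fingers, y is the line along which they close (so a half turn about z gives the same grasp; the last joint's range is limited). The gripper opens to 85 mm and grips with 20 to 120 N. Pads are 22 mm wide; open, the fingers measure 114 mm over their backs; the gripper's body (76 mm by 85 mm) begins 54 mm behind the grasp point. The pads swing forward as they close: fully open they stand 13 mm farther back than shut.
Start: joints at [-1.295, 0.263, -0.048, 1.259, 0, 1.415], TCP at [219.233, -477.038, 231.278] pointing down, gripper open.
Joint ranges: [-2.65, 2.65], [-0.89, 1.7], [-1.18, 1.37], [-2.13, 2.11], [-1.35, 1.29], [-3.14, 3.14]. Speed limits (rad/s): [1.89, 1.89, 2.57, 2.79, 3.14, 3.14].

## Interface

Orientations are given as a unit quaternion [x, y, z, w].
In Python, from rig import arm, viewer, hand_in gives the robot as it stands.
- The arm moves only by the tool servo_tool, never from a script. Its argument "commands" is text: rows parted by semicolons, each of 6 numbers parted by spaces: the shift along the tool's x, y, z in mm, then the turn, a rotation vector about the tool's x, y, z in degrees. A call has 1 to 8 rows; each row is the pose to reach, as a shift and turn from the pose commanded when the call began, along the tool's axes at that moment; what a row does not reach only later rows make up. A row lasts 1/8 s, in which the tool goes at most 62.5 mm and 10.7 degrees, less where a joint would pass 70% of its speed; a pose out of reach is approached as far as the arm can. A call with a gripper value outside its range is refused whole. "gripper" is the opening in per cent of the stroke, from 0 (shut) to 100 (fully open), set as the call begins (left out, the last holds). The fingers move at their own pace and stop on an object; the grip force is fixed at half the most. Time passes only in rows, so rows that repeat a pose let the fingers close. It gives the time, the measured TCP pose, the force, the opening and the grip force at its end, in the units of the state.
- arm.observe(): the state, without advancing time (a new reading comes with each control period).
- viewer.read_camera(name): name is "scene" or "top" or "wrist"; returns the picture (384x512x3 uint8, blue, green, red); there is no depth.
- viewer.camera_model(name): a dict with "fov_y" (degrees; the focal length in pixels is half the picture's height over the tangent of half this angle, whatever the lens; pixels are square), "cx", "cy" (the principal point, pixels), "origin" and "attitude" of the camera in the world; the wrist camera has in their place "T_tool_cam" (4x4, takes a point from camera to tool coordinates, whose origin is the TCP and whose axes are the flange's). Camera axes: x right, y up, looking along -z (the intrinsics and any distortion apply to the point x, -y, -z); pixel columns grow to the right and rows downward; lengths in mm; the calibration is good to about 2 mm. A picture is of the moment at which its call begins: read the wrist's pose just before it. camera_model takes no time and is no camera call.
- hand_in(): hands the job in; it is judged then, once.
The state is a dict: "t": time; "joint_positions": joint angles; "joint_vel": joint speeds; "effort": joint torques, N m; "ee_pos": TCP position; "tcp_rot": TCP orientation; "contact_force": force on the tool from outside, world axes, zero at the start; "torque": the same for the moment, N m; "opening": finger opening in mm; "finger_force": force on a finger pad.
Only numpy, scipy, OpenCV 4.12 (cv2) and the standard library are available. Lean on these libraries where they do the work, as an engineer would, in place of code of your own. Each camera call takes 0.05 s, during which the arm holds its last target. There are 200 camera calls.

## Working session

There is one attempt and no reset: what is moved stays moved. The work goes in short steps, Python scripts to look and compute and a tool call to move; the robot and the scene stay as the last step left them, time stands still between calls to the robot, and variables do not carry over. Pictures are saved under pics/ and viewed, at most 10 in all, crops included, and the job is handed in when it is done.

Besides the shell and the picture viewer there is one more tool, called as name(argument=value, ...), one argument or row to a line, values as JSON. servo_tool: Moves the arm, as the interface text tells. Its arguments: {"type":"object","properties":{"commands":{"type":"string"},"gripper":{"type":"number"}},"required":["commands"]}

```bash
ls; mkdir -p pics; python3 - <<'E'
from rig import arm, viewer
import cv2
for n in("top","scene"):
    im=viewer.read_camera(n); cv2.imwrite(f"pics/{n}0.png",im); print(n,viewer.camera_model(n))
print(viewer.camera_model("wrist")); print(arm.observe())
a=cv2.imread("pics/top0.png")
E
```

```text
pics
top {'fov_y': 55.784176170755465, 'cx': 252.63160498525193, 'cy': 192.0174741421046, 'origin': array([413.5833452 ,  12.99381558, 846.06900846]), 'attitude': array([ 0.05219164, -0.05752903, -0.70376823,  0.70617046])}
scene {'fov_y': 46.28477074859066, 'cx': 251.30740948662847, 'cy': 183.38569246922756, 'origin': array([1089.6995217 , -197.24796797,  798.98218293]), 'attitude': array([0.27016452, 0.17961635, 0.52314303, 0.78808024])}
{'fov_y': 63.738042483163326, 'cx': 260.08750738645074, 'cy': 193.6973811135761, 'T_tool_cam': array([[ 1.39840892e-05,  9.57740722e-01,  2.87632940e-01,
         7.24046093e+01],
       [ 9.99999968e-01, -8.55056620e-05,  2.36093146e-04,
         6.44210489e-01],
       [ 2.50710265e-04,  2.87632928e-01, -9.57740693e-01,
        -1.41837583e+02],
       [ 0.00000000e+00,  0.00000000e+00,  0.00000000e+00,
         1.00000000e+00]])}
{'t': 0.1, 'joint_positions': array([-1.29529887e+00,  2.63504868e-01, -4.88481508e-02,  1.25940089e+00,
       -3.27999585e-06,  1.41552364e+00]), 'joint_vel': array([-0.00216879,  0.000535  ,  0.00168583,  0.00086557,  0.00168483,
       -0.00028606]), 'effort': array([ 2.25838354e-03, -6.38573456e+01,  3.85067725e+01,  9.91302106e-03,
       -2.12303444e-04,  2.74134737e-05]), 'ee_pos': array([ 219.16764328, -476.80709372,  230.86704064]), 'tcp_rot': array([ 9.76894056e-01,  2.13723595e-01, -3.04009236e-05, -4.77826863e-04]), 'contact_force': array([-0.53826946,  0.76758351, -0.2989267 ]), 'torque': array([0.04319478, 0.01040242, 0.0010082 ]), 'finger_force': 0.0, 'opening': 85.86417774179355}
```

View pics/top0.png

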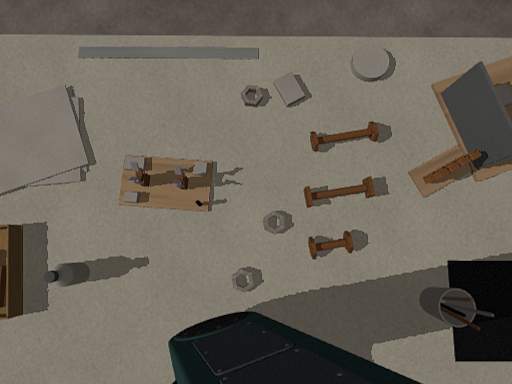

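View pics/scene0.png

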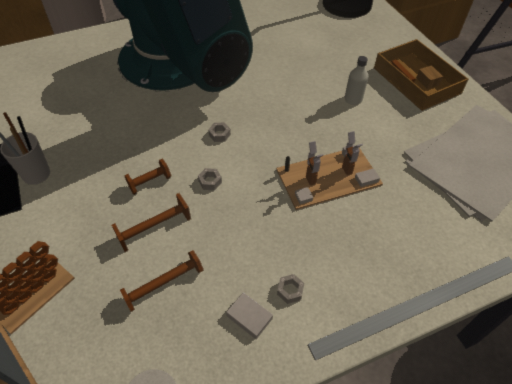

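The top view shows long beams at about (344,136) and (339,191), the short one at (331,244), and the pavilion at (168,183) with its line running along image columns. I'll zoom in to tell hexagonal from square ends, and compute rough positions.

```bash
cat > h.py <<'E'
import numpy as np, cv2
from scipy.spatial.transform import Rotation as R
from rig import arm, viewer
def cam(n,obs=None):
    m=viewer.camera_model(n); f=192/np.tan(np.radians(m['fov_y']/2))
    if n=='wrist':
        T=np.eye(4);T[:3,:3]=R.from_quat(obs['tcp_rot']).as_matrix();T[:3,3]=obs['ee_pos'];T=T@m['T_tool_cam']
        return f,m['cx'],m['cy'],T[:3,:3],T[:3,3]
    return f,m['cx'],m['cy'],R.from_quat(m['attitude']).as_matrix(),np.array(m['origin'])
def cast(c,uv,z):
    f,cx,cy,A,o=c; uv=np.atleast_2d(uv).astype(float)
    d=np.c_[(uv[:,0]-cx)/f,-(uv[:,1]-cy)/f,-np.ones(len(uv))]@A.T
    return o+d*((z-o[2])/d[:,2])[:,None]
def proj(c,p):
    f,cx,cy,A,o=c; q=(np.atleast_2d(p)-o)@A
    return np.c_[cx-f*q[:,0]/q[:,2],cy+f*q[:,1]/q[:,2]]
E
python3 - <<'E'
from h import *
c=cam('top')
for n,uv,z in[("A",[(315,142),(374,131)],22),("B",[(309,196),(369,188)],22),("short",[(314,247),(348,241)],22),("board",[(124,155),(216,161),(211,211),(120,206)],8),("clips",[(141,180),(181,178)],80)]:
    p=cast(c,uv,z); print(n,p.round(0).tolist(),p.mean(0).round(0))
a=cv2.imread('pics/top0.png');b=cv2.imread('pics/scene0.png')
x=cv2.resize(a[115:215,295:395],(400,400),interpolation=2);y=cv2.resize(b[190:310,100:220],(400,400),interpolation=2)
cv2.imwrite('pics/crop.png',cv2.convertScaleAbs(np.hstack([x,y]),alpha=1.6))
E
```

```text
A [[662.0, -140.0, 22.0], [690.0, -280.0, 22.0]] [ 676. -210.   22.]
B [[534.0, -123.0, 22.0], [553.0, -262.0, 22.0]] [ 543. -192.   22.]
short [[418.0, -131.0, 22.0], [432.0, -209.0, 22.0]] [ 425. -170.   22.]
board [[632.0, 312.0, 8.0], [619.0, 94.0, 8.0], [500.0, 103.0, 8.0], [511.0, 314.0, 8.0]] [565. 206.   8.]
clips [[559.0, 247.0, 80.0], [563.0, 161.0, 80.0]] [561. 204.  80.]
```

View pics/crop.png

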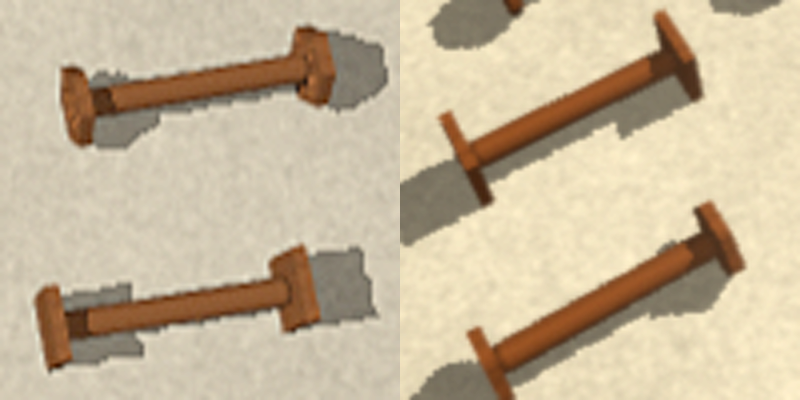

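The upper (far) beam, top pixel (344,136), casts hexagonal shadows and has bevelled plates. It is the target, at about (676,-210) with yaw around 11°. The lower one is square-ended. Next I go above the target.

servo_tool(
  commands="60 -6 0 0 0 -9;120 -12 0 0 0 -19;180 -18 0 0 0 -29;240 -24 0 0 0 -38;300 -30 10 0 0 -48;360 -36 25 0 0 -58;420 -42 40 0 0 -67;480 -48 60 0 0 -76.6",
  gripper=100,
)

```text
t: 1.1
ee_pos: [636.1, -232.2, 171.0]
tcp_rot: [0.632, 0.775, -0.0, 0.0]
contact_force: [-0.1, -1.3, 0.5]
opening: 85.5
finger_force: 0.0
```

servo_tool(
  commands="-5 -45 10 0 0 0;-5 -45 15 0 0 0;-5 -45 20 0 0 0;-5 -45 20 0 0 0",
)

```text
t: 1.6
ee_pos: [591.6, -247.3, 151.6]
tcp_rot: [0.634, 0.773, 0.0, 0.0]
contact_force: [-0.5, 0.2, 1.1]
opening: 85.7
finger_force: 0.0
```

```bash
python3 - <<'E'
from h import *
o=arm.observe(); im=viewer.read_camera('wrist'); cv2.imwrite('pics/w1.png',im)
print(o['t'],o['ee_pos'],R.from_quat(o['tcp_rot']).as_matrix().round(3))
c=cam('wrist',o)
hsv=cv2.cvtColor(im,cv2.COLOR_BGR2HSV)
m=cv2.inRange(hsv,(3,110,40),(18,255,255))
n,l,s,ct=cv2.connectedComponentsWithStats(m)
for i in range(1,n):
    if s[i,4]>300: print(s[i],ct[i])
E
```

```text
1.6 [ 591.63719675 -247.30560135  151.58211861] [[-0.195  0.981  0.   ]
 [ 0.981  0.195 -0.   ]
 [-0.     0.    -1.   ]]
[  47    0   66  111 3039] [76.74564001 56.4396183 ]
[ 185    2   62  200 5361] [217.97724305  96.14941242]
[ 330   67   74  180 4322] [364.57265155 158.28898658]
[200 308  39  34 943] [217.72110286 326.74973489]
```

View pics/w1.png

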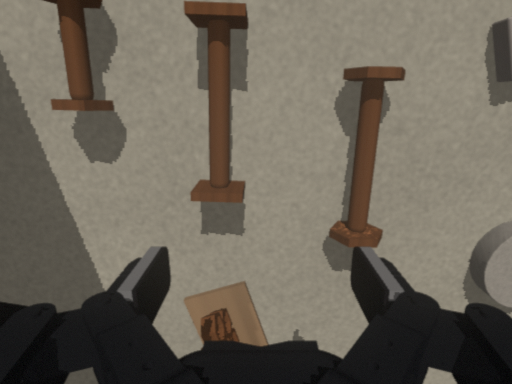

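The wrist view shows the hex beam on the right, from about (374,72) to (356,230), the square one at (218,96) and the short one at (77,56).

```bash
cat >> h.py <<'E'
def beamfit(im,c,box,z=22):
    x,y,w,h=box
    m=cv2.inRange(cv2.cvtColor(im,cv2.COLOR_BGR2HSV),(3,110,40),(18,255,255))[y:y+h,x:x+w]
    ws=(m>0).sum(1); rows=[r for r in range(h) if 0<ws[r]<33 and h*.2<r<h*.8]
    uv=np.array([(x+np.median(np.nonzero(m[r])[0]),y+r) for r in rows])
    p=cast(c,uv,z)[:,:2]; vx,vy,x0,y0=cv2.fitLine(p.astype(np.float32),2,0,.01,.01).ravel()
    d=np.array([vx,vy])*np.sign(vy); return np.array([x0,y0]),d
E
python3 - <<'E'
from h import *
o=arm.observe(); im=cv2.imread('pics/w1.png'); c=cam('wrist',o)
q,d=beamfit(im,c,(330,67,74,180))
e=cast(c,[(374,72),(355,228)],44)[:,:2]
s=((e-q)@d); mid=q+d*s.mean(); yaw=np.degrees(np.arctan2(-d[0],d[1]))
print('ends',e,'len',np.ptp(s),'mid',mid,'yaw',yaw)
M=R.from_quat(o['tcp_rot']).as_matrix()
print('tool shift',M.T@np.r_[mid-o['ee_pos'][:2],0],'tooly ang',np.degrees(np.arctan2(M[1,1],M[0,1])))
E
```

```text
ends [[ 657.13578724 -139.05180772]
 [ 678.95954624 -264.36381461]] len 127.1961068416768 mid [ 676.25238402 -200.23065008] yaw 10.206083
tool shift [2.96446000e+01 9.21112433e+01 2.93801130e-02] tooly ang 11.275916622344472
```

servo_tool(
  commands="10 45 10 0 0 0;20 75 25 0 0 1;26 92 40 0 0 1.1;26 92 50 0 0 1.1;26 92 50 0 0 1.1;26 92 50 0 0 1.1",
)

```text
t: 2.4
ee_pos: [676.0, -204.4, 102.4]
tcp_rot: [0.642, 0.767, 0.0, 0.0]
contact_force: [-0.0, 0.1, -0.3]
opening: 85.6
finger_force: 0.0
```

```bash
python3 - <<'E'
from h import *
o=arm.observe(); im=viewer.read_camera('wrist'); cv2.imwrite('pics/w2.png',im)
print(o['ee_pos'])
E
```

```text
[ 676.04246509 -204.40675557  102.40812691]
```

View pics/w2.png

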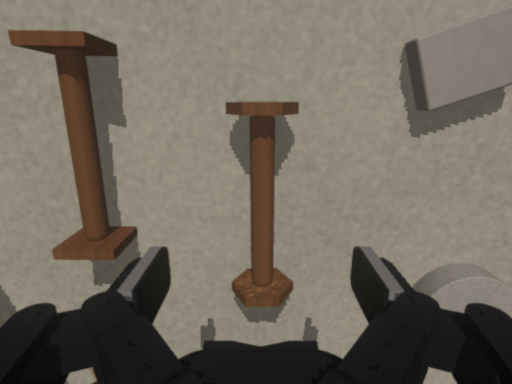

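The hex beam is centred between the fingers. Its dowel runs from (262,115) at the far plate to (262,283) at the near plate.

```bash
python3 - <<'E'
from h import *
o=arm.observe(); im=cv2.imread('pics/w2.png'); c=cam('wrist',o)
q,d=beamfit(im,c,(215,98,90,210))
M=R.from_quat(o['tcp_rot']).as_matrix()
print('line point in tool',M.T@np.r_[q-o['ee_pos'][:2],0],'yaw',np.degrees(np.arctan2(-d[0],d[1])),'tool y',np.degrees(np.arctan2(M[1,1],M[0,1])))
for mid in(-8,-4,0,4,8):
  ctr=q+d*(((o['ee_pos'][:2]-q)@d)+mid)
  P=[np.r_[ctr+d*s,z] for s,z in((67,31),(-67,31),(75,44),(67,44),(-67,44),(-75,44))]
  print(mid,proj(c,P)[:,1].round(0))
E
```

```text
line point in tool [-2.75662980e+00  7.64332558e-01  2.33938610e-03] yaw 10.134277 tool y 10.139014963377754
-8 [122. 294. 110. 123. 304. 313.]
-4 [116. 289. 103. 117. 299. 308.]
0 [109. 285.  97. 110. 295. 304.]
4 [103. 280.  90. 103. 290. 299.]
8 [ 97. 276.  83.  97. 285. 295.]
```

servo_tool(
  commands="-2 1 40 0 0 0;-2 1 75 0 0 0;-2 1 92 0 0 0;-2 1 96 0 0 0;-2 1 96 0 0 0",
)

```text
t: 3.08
ee_pos: [678.4, -205.8, 6.7]
tcp_rot: [0.642, 0.767, 0.0, 0.001]
contact_force: [0.4, 0.0, 0.8]
opening: 85.3
finger_force: 0.0
```

servo_tool(
  commands="0 0 0 0 0 0;0 0 0 0 0 0;0 0 0 0 0 0;0 0 0 0 0 0;0 0 0 0 0 0;0 0 0 0 0 0;0 0 0 0 0 0;0 0 0 0 0 0",
  gripper=0,
)

```text
t: 4.08
ee_pos: [677.9, -205.5, 6.0]
tcp_rot: [0.642, 0.767, 0.0, 0.0]
contact_force: [-1.0, 0.6, 5.8]
opening: 16.0
finger_force: 58.4
```

servo_tool(
  commands="0 0 -30 0 0 0;0 0 -80 0 0 0;0 0 -130 0 0 0;30 -6 -180 0 0 0;75 -15 -214 0 0 2;125 -24 -214 0 0 4;175 -33 -214 0 0 6;225 -42 -214 0 0 8",
)

```text
t: 5.08
ee_pos: [595.9, 9.9, 219.5]
tcp_rot: [0.694, 0.72, 0.0, 0.0]
contact_force: [0.3, 0.3, -0.8]
opening: 15.8
finger_force: 58.6
```

servo_tool(
  commands="50 0 0 0 0 2;95 0 0 0 0 2;100 0 0 0 0 2;100 0 0 0 0 2;100 0 0 0 0 2",
)

```text
t: 5.7
ee_pos: [593.0, 107.5, 219.5]
tcp_rot: [0.706, 0.708, -0.0, 0.0]
contact_force: [0.5, -0.5, -1.2]
opening: 16.3
finger_force: 58.6
```

```bash
python3 - <<'E'
from h import *
o=arm.observe(); im=viewer.read_camera('wrist'); cv2.imwrite('pics/w3.png',cv2.convertScaleAbs(im,alpha=1.5))
print(o['ee_pos'],o['tcp_rot'],o['opening'],o['contact_force'])
c=cam('wrist',o);print(proj(c,[(562,160,80),(562,250,80),(562,205,80)]))
E
```

```text
[593.0217949  107.45958205 219.49190646] [ 7.06354533e-01  7.07858217e-01 -1.33727965e-04  1.36301020e-05] 16.29560571083872 [ 0.49275579 -0.49263333 -1.23604498]
[[226.01252377 124.08766234]
 [222.7134722   10.04981753]
 [224.44440198  69.88262004]]
```

View pics/w3.png

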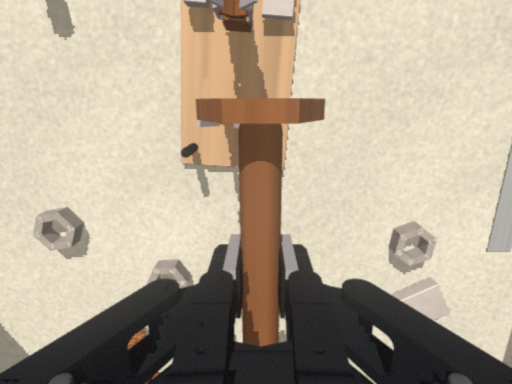

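The beam is held straight but hides the pavilion. I'll step sideways for a clear view.

servo_tool(
  commands="20 45 -15 0 0 0;40 80 -30 0 0 0;45 85 -30 0 0 0;45 85 -30 0 0 0;45 85 -30 0 0 0",
)

```text
t: 6.38
ee_pos: [677.0, 153.0, 249.6]
tcp_rot: [0.706, 0.708, -0.0, -0.0]
contact_force: [-0.4, 0.0, 0.2]
opening: 16.2
finger_force: 58.8
```

```bash
python3 - <<'E'
from h import *
o=arm.observe(); im=viewer.read_camera('wrist'); cv2.imwrite('pics/w4.png',im)
np.save('o4.npy',o,allow_pickle=True)
print(o['ee_pos'],o['tcp_rot'])
c=cam('wrist',o);print(proj(c,[(562,160,80),(562,250,80),(562,205,80)]))
cv2.imwrite('pics/w4c.png',cv2.convertScaleAbs(cv2.resize(im[0:250,0:300],None,fx=2.4,fy=2.4,interpolation=2),alpha=1.5))
E
```

```text
[677.03794509 152.96757453 249.55292113] [ 7.06229469e-01  7.07982931e-01 -2.75081735e-04 -1.74115834e-04]
[[148.66677039 167.10948869]
 [139.0040464   73.30890342]
 [144.04093374 122.20432682]]
```

View pics/w4c.png

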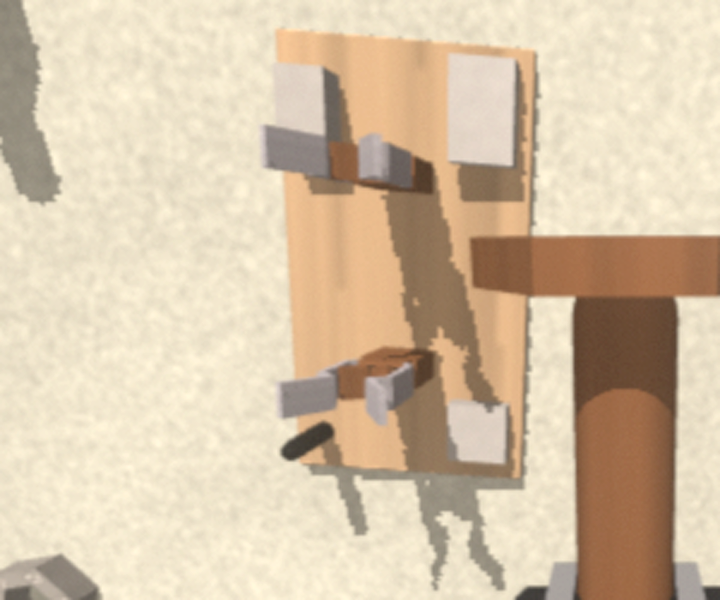

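The view is clear. The board corners in the crop are at (278,30), (536,50), (522,478) and (302,462). The clips are at about y 150 and y 390, with left tips near x = 262 and 279.

```bash
python3 - <<'E'
from h import *
o=np.load('o4.npy',allow_pickle=True).item(); c=cam('wrist',o)
k=lambda *a:np.array(a)/2.4
# refine board by mask
im=cv2.imread('pics/w4.png');
p=cast(c,k((278,30),(536,50),(522,478),(302,462)),8)[:,:2];print(p)
print('c',p.mean(0)); a=(p[0]+p[1]-p[2]-p[3])/2;b=(p[1]+p[2]-p[0]-p[3])/2
print(np.hypot(*a),np.hypot(*b),'yaw',np.degrees(np.arctan2(-a[0],a[1])),np.degrees(np.arctan2(b[1],b[0])))
# tips, left edges (z=115), right ridge
print(cast(c,k((262,145),(279,400),(386,158),(388,400)),115)[:,:2])
ct=cam('top');print('top',cast(ct,[(124,155),(216,161),(211,211),(120,206)],8)[:,:2])
# predicted tips for hypothesized centre
for th in(-4,):
  t=np.radians(th);C=p.mean(0);Rm=np.array([[np.cos(t),-np.sin(t)],[np.sin(t),np.cos(t)]])
  print((proj(c,[np.r_[C+Rm@np.array(q),z] for y in(45,-45) for q,z in(((-18,y),115),((18,y),115),((-9,y),80),((9,y),80))])*2.4).round(0))
E
```

```text
[[516.88224199 318.33386075]
 [635.14505536 310.39302517]
 [620.95303336 102.61718886]
 [502.55699507 111.3507839 ]]
c [568.88433144 210.67371467]
207.86906376263562 118.62277258591585 yaw -3.933252877608705 -4.0302666439259
[[551.26854642 257.13585036]
 [545.37499108 167.66836614]
 [593.66199624 253.07493147]
 [586.753331   167.77922498]]
top [[632.39354167 311.92133215]
 [618.83395103  93.80179926]
 [499.91119411 103.19150335]
 [510.78562409 314.1748929 ]]
[[270. 146.]
 [375. 154.]
 [335. 159.]
 [381. 163.]
 [286. 402.]
 [381. 408.]
 [343. 386.]
 [385. 389.]]
```

servo_tool(
  commands="20 -40 0 0 0 2;45 -85 0 0 0 4;58 -108 20 0 0 4.1;58 -108 60 0 0 4.1;58 -108 95 0 0 4.1;58 -108 100 0 0 4.1;58 -108 100 0 0 4.1",
)

```text
t: 7.3
ee_pos: [569.7, 211.2, 150.7]
tcp_rot: [0.731, 0.682, 0.0, 0.0]
contact_force: [0.0, -0.5, -0.2]
opening: 16.0
finger_force: 58.9
```

```bash
python3 - <<'E'
from h import *
o=arm.observe(); im=viewer.read_camera('wrist'); s=viewer.read_camera('scene')
print(o['ee_pos'],o['tcp_rot'],o['contact_force'])
a=cv2.resize(im[0:250,110:410],(400,333),interpolation=2);b=cv2.resize(s[90:230,250:418],(400,333),interpolation=2)
cv2.imwrite('pics/w5.png',im);cv2.imwrite('pics/c5.png',cv2.convertScaleAbs(np.hstack([a,b]),alpha=1.5))
c=cam('wrist',o)
t=np.radians(-4);C=np.array([569,210.5]);Rm=np.array([[np.cos(t),-np.sin(t)],[np.sin(t),np.cos(t)]])
print([((p-[110,0])*4/3).round(0).tolist() for p in proj(c,[np.r_[C+Rm@np.array([x,45]),115] for x in(-18,0,18)])])
E
```

```text
[569.65332329 211.17134575 150.66541877] [7.30969903e-01 6.82409598e-01 3.18993884e-04 1.99873813e-04] [ 0.04417366 -0.53629425 -0.19210826]
[[158.0, 202.0], [200.0, 202.0], [241.0, 202.0]]
```

View pics/c5.png

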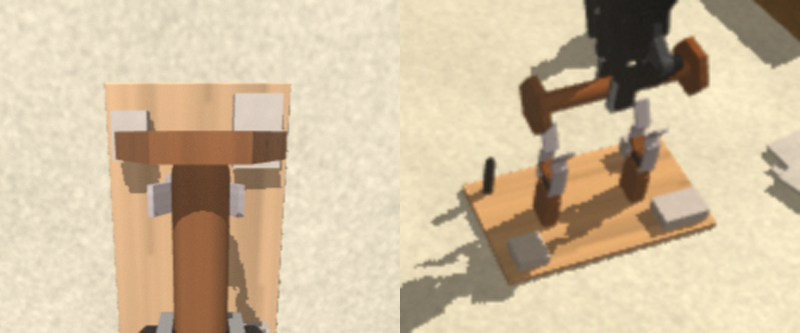

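servo_tool(
  commands="0 -1 15 0 0 0;0 -1 30 0 0 0;0 -1 40 0 0 0;0 -1 45 0 0 0;0 -1 50 0 0 0;0 -1 55 0 0 0;0 -1 60 0 0 0",
)

```text
t: 8.28
ee_pos: [568.7, 211.5, 89.4]
tcp_rot: [0.731, 0.683, 0.0, 0.0]
contact_force: [-0.5, 0.1, -0.2]
opening: 16.0
finger_force: 58.9
```

servo_tool(
  commands="0 0 2 0 0 0;0 0 4 0 0 0;0 0 6 0 0 0;0 0 8 0 0 0;0 0 10 0 0 0;0 0 11 0 0 0",
)

```text
t: 9.02
ee_pos: [569.6, 211.7, 79.9]
tcp_rot: [0.731, 0.683, 0.001, 0.001]
contact_force: [-0.6, 0.3, 12.6]
opening: 16.0
finger_force: 60.2
```

servo_tool(
  commands="0 0 2 0 0 0;0 0 4 0 0 0;0 0 6 0 0 0;0 0 8 0 0 0;0 0 9 0 0 0",
)

```text
t: 9.65
ee_pos: [568.3, 211.4, 69.3]
tcp_rot: [0.731, 0.683, -0.0, -0.0]
contact_force: [-1.2, 0.0, -1.1]
opening: 15.8
finger_force: 58.7
```

servo_tool(
  commands="0 0 1 0 0 0;0 0 2 0 0 0;0 0 3 0 0 0;0 0 3.5 0 0 0",
)

```text
t: 10.15
ee_pos: [568.6, 211.5, 66.1]
tcp_rot: [0.731, 0.683, 0.0, 0.0]
contact_force: [0.5, 0.2, -0.8]
opening: 16.1
finger_force: 58.8
```

servo_tool(
  commands="0 0 0.5 0 0 0;0 0 1 0 0 0;0 0 1 0 0 0",
)

```text
t: 10.52
ee_pos: [568.6, 211.5, 65.1]
tcp_rot: [0.731, 0.683, -0.0, 0.0]
contact_force: [0.7, -0.9, -0.5]
opening: 16.2
finger_force: 58.8
```

```bash
python3 - <<'E'
from h import *
o=arm.observe(); im=viewer.read_camera('wrist'); s=viewer.read_camera('scene')
print(o['ee_pos'],o['contact_force'],o['torque'])
a=cv2.resize(im[0:250,110:410],(400,333),interpolation=2);b=cv2.resize(s[90:230,250:418],(400,333),interpolation=2)
cv2.imwrite('pics/c6.png',cv2.convertScaleAbs(np.hstack([a,b]),alpha=1.5))
E
```

```text
[568.55921357 211.46524257  65.08768544] [ 0.67897959 -0.90641953 -0.54017469] [-0.04473287  0.03059687 -0.02674941]
```

View pics/c6.png

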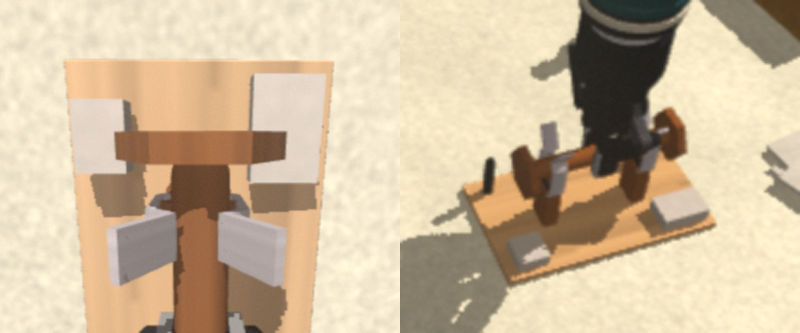

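The beam lies between both clips with the plates outside the uprights, and there is no force left. I'll release and retreat straight up. The fingers open partly first, then fully.

servo_tool(
  commands="0 0 0 0 0 0;0 0 0 0 0 0;0 0 0 0 0 0;0 0 0 0 0 0;0 0 0 0 0 0;0 0 0 0 0 0",
  gripper=60,
)

```text
t: 11.38
ee_pos: [568.5, 211.5, 65.1]
tcp_rot: [0.731, 0.683, -0.0, -0.0]
contact_force: [0.3, 0.1, 0.0]
opening: 51.3
finger_force: 0.0
```

servo_tool(
  commands="0 0 -10 0 0 0;0 0 -30 0 0 0;0 0 -60 0 0 0;0 0 -100 0 0 0;0 0 -130 0 0 0;0 0 -150 0 0 0;0 0 -150 0 0 0",
)

```text
t: 12.25
ee_pos: [569.2, 211.6, 216.9]
tcp_rot: [0.731, 0.683, 0.001, 0.001]
contact_force: [-0.2, -0.3, -0.3]
opening: 51.6
finger_force: 0.0
```

```bash
python3 - <<'E'
from h import *
o=arm.observe(); im=viewer.read_camera('wrist'); s=viewer.read_camera('scene')
print(o['t'],o['ee_pos'],o['contact_force'])
a=cv2.resize(im[0:250,110:410],(400,333),interpolation=2);b=cv2.resize(s[90:230,250:418],(400,333),interpolation=2)
cv2.imwrite('pics/c7.png',cv2.convertScaleAbs(np.hstack([a,b]),alpha=1.5))
c=cam('wrist',o);q,d=beamfit(im,c,(190,60,140,160),80) if 0 else (0,0)
E
```

```text
12.25 [569.20620668 211.63856198 216.92712793] [-0.15999831 -0.26043965 -0.29959842]
```

View pics/c7.png

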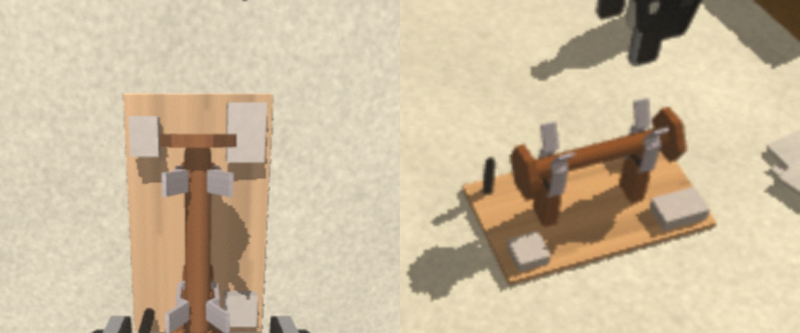

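The beam sits level in both clips, with a plate outside each upright and the gripper clear.

```bash
python3 -c "
from rig import hand_in
print(hand_in())"
```

```text
the job is handed in; nothing more can be done
None
```

The hexagonal-ended beam is in both clips with a plate outside each upright, released with no force reading left, and the job was handed in at about 12 s; no verdict was returned, and its final height was judged from the gripper height and pictures, not measured.

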